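# Release the charged battery pack from its charger

## Robot

A 6-joint arm with a two-finger parallel gripper is mounted at the origin on the work surface. World frame = base frame: x ahead of the robot, y to its left, z up, the work surface at z = 0. Lengths are in mm, angles in rad, forces in N, time in s.
With the tool pointing down it reaches from about 325 to 850 mm from the base axis. Payload 15.5 kg.
Tool frame: the origin (TCP) lies where the fingers leave the gripper's body, on its centre line; the fingertips stand 78 mm ahead of it and the grasp point (between the pads) lies 60 mm ahead of it (r.tcp_to_tips is the distance from the TCP to the fingertips, in mm); z points along the fingers, y is the line along which they close (so a half turn about z gives the same grasp; the last joint's range is limited). The gripper opens to 91 mm and grips with 3 to 60 N. Pads are 32 mm wide; open, the fingers measure 118 mm over their backs; the gripper's body (76 mm by 178 mm) begins 60 mm behind the grasp point.
Start: joints at [-1.379, 0.494, 1.345, -0, 1.302, -0.096], TCP at [177.403, -599.296, 292.215] pointing down, gripper open.
Joint ranges: [-2.91, 2.91], [-0.82, 2.16], [0.22, 2.67], [-1.22, 4.37], [0.12, 2.79], [-3.08, 3.08]. Speed limits (rad/s): [1.89, 1.89, 2.57, 3.01, 3.01, 3.01].

## Interface

Orientations are given as a rotation vector (axis times angle).
In Python, from rig import sense, imaging, r gives the robot as it stands. The module is installed in compiled form; this text tells all that it offers.
- The arm moves only by the tool arm_command, never from a script. Its argument "deltas" is a list of rows, each an object with "dp": the shift along the world's x, y, z in units of 25 cm (1.0 is 25 cm), a list of three; "angular": the turn, a rotation vector about the world's x, y, z in units of 2 pi rad (1.0 is 2 pi rad), a list of three; "claw": the gripper command: -1 is fully open, 1 is shut, values between are in proportion. A call has 1 to 10 rows; each row is the pose to reach, as a shift and turn from the pose commanded when the call began, turning the shorter way round; what a row does not reach only later rows make up. A row lasts 1/8 s, in which the tool goes at most 62.5 mm and 10.7 degrees, less where a joint would pass 70% of its speed; a pose out of reach is approached as far as the arm can. A call with a number of a shift or a turn outside -1 to 1 is refused whole. A call with a gripper value outside its range is refused whole. The fingers move at their own pace and stop on an object; "force" is the grip in N (left out, the last holds). Time passes only in rows, so rows that repeat a pose let the fingers close. It gives the time, the measured TCP pose, the force, the opening and the grip force at its end, in the units of the state.
- sense(): the state, without advancing time (a new reading comes with each control period).
- imaging.camera(name): name is "scene" or "top" or "wrist"; returns the picture (400x640x3 uint8, blue, green, red); there is no depth.
- imaging.camera_params(name): a dict with "fx", "fy", "cx", "cy" (pixels), "rvec" (rotation vector, rad) and "tvec" (3), from world to camera coordinates, as OpenCV has them. Camera axes: x right, y down, z forward; pixel columns grow to the right and rows downward; lengths in mm; the calibration is good to about 2 mm. A picture is of the moment at which its call begins: read the wrist's pose just before it. camera_params takes no time and is no camera call; for the wrist camera it gives the pose at the moment of the call.
- r.sign_off(): hands the job in; it is judged then, once.
The state is a dict: "t": time; "joint_positions": joint angles; "qvel": joint speeds; "joint_efforts": joint torques, N m; "tcp_pos": TCP position; "eef_rot": TCP orientation; "wrist_force": force on the tool from outside, world axes, zero at the start; "ft_torque": the same for the moment, N m; "finger_gap": finger opening in mm; "grip_force": force on a finger pad.
Only numpy, scipy, OpenCV 4.12 (cv2) and the standard library are available. Lean on these libraries where they do the work, as an engineer would, in place of code of your own. Each camera call takes 0.05 s, during which the arm holds its last target. There are 200 camera calls.

## Task

The battery pack in the charger with the green lamp is full: squeeze its two orange side buttons together, and keeping them squeezed lift the pack straight up out of the charger. Set it down upright in the middle of the round cork mat and let go. Leave its charger upright on the counter about where it is, and do not disturb the pack in the charger with the red lamp.

Things in the scene. Friction and masses are not known exactly. Their poses are not given: they have to be found in the camera images.
- full_pack_grip (a point): full pack: loose black block 60 (x) x 40 (y) x 110 mm tall, 0.37 kg, upright in its charger. Point: on its centre line midway between its orange buttons, 80 mm above its underside, 30 below its top; pack axes, z up. Buttons on its +y and -y sides, 34 mm long (x), 28 high; 60 mm over both when free, 44 fully in (8 mm each). Springs: 4 N at first, 8 N fully in; a 20-30 N grip on both also carries it
- full_charger: grey charger with a green lamp, holding the full pack. Loose, 0.7 kg. Origin on the counter under its well's centre, axes as the pack's; -40 to +70 mm in x, 72 mm in y, rim 48 mm high; 28 mm lamp at x +55. Pack sits 36 mm deep, 1.5 mm play. A hook moving with each button catches under a ledge in it: both buttons must be 6 mm or more in at once, or the charger is lifted too
- empty_pack_grip (a point): the pack to be left alone: same form, latched in a second charger just like the first but with a red lamp. Point midway between its two orange buttons, 92 mm above the counter; axes as for the full pack
- mat_top (a point): centre of the top of the round cork mat, 160 mm across and 5 mm thick, fixed flat on the counter. The pack is to stand in the middle of it (its button centres then 80 mm above this point)
Not all that is in view belongs to the job. What is shaped like the part that bears full_pack_grip but yellow is not meant.

How it is judged:
By the outcome, as a careful person would: the job done as asked, in the order asked, and still so for the second after the job is handed in, with the robot touching nothing.
It also fails if it takes over 43 s, if anything falls off the work surface, if the arm or the gripper's body presses on something with over 40 N, if the wrist force passes 120 N, or if a joint passes its speed limit or range.

## Working session

There is one attempt and no reset: what is moved stays moved. The work goes in short steps, Python scripts to look and compute and a tool call to move; the robot and the scene stay as the last step left them, time stands still between calls to the robot, and variables do not carry over. Pictures are saved under pics/ and viewed, at most 10 in all, crops included, and the job is handed in when it is done.

Besides the shell and the picture viewer there is one more tool, called as name(argument=value, ...), one argument or row to a line, values as JSON. arm_command: Moves the arm, as the interface text tells. Shifts and turns lie within -1 to 1; 1 stands for 25 cm of shift or 2 pi rad of turn. Its arguments: {"type":"object","properties":{"deltas":{"type":"array","items":{"type":"object","properties":{"dp":{"type":"array","items":{"type":"number"}},"angular":{"type":"array","items":{"type":"number"}},"claw":{"type":"number"}}}},"force":{"type":"number"}},"required":["deltas"]}

```bash
mkdir -p pics
python3 - <<'E'
from rig import sense, imaging, r
import cv2
s=sense(); print(s)
for n in("scene","top"):
    cv2.imwrite(f"pics/{n}0.png",imaging.camera(n)); print(n,imaging.camera_params(n))
E
```

```text
{'t': 0.0, 'joint_positions': array([-1.37848451e+00,  4.94208137e-01,  1.34614034e+00,  4.45701943e-06,
        1.30248351e+00, -9.55101864e-02]), 'qvel': array([ 0.00062957, -0.00078873,  0.00140408, -0.00068266,  0.00153125,
       -0.00026586]), 'joint_efforts': array([-3.16843143e-03, -8.78830290e+01, -3.81869817e+01,  7.06246169e-02,
        5.32746711e-02, -5.63172762e-05]), 'tcp_pos': array([ 177.35873051, -599.01000628,  291.61956654]), 'eef_rot': array([-3.10789195e+00, -4.50371396e-01,  8.74110767e-05]), 'wrist_force': array([ 0.01199809, -0.04381869, -0.01089974]), 'ft_torque': array([0.00744292, 0.05979132, 0.05397768]), 'grip_force': 0.0, 'finger_gap': 91.0886471332696}
scene {'fx': 473.9056174946554, 'fy': 473.9056174946554, 'cx': 319.64595021081215, 'cy': 197.03977536766612, 'rvec': array([ 2.31433469,  0.89326231, -0.3336805 ]), 'tvec': array([-406.46526727, -192.05447155, 1360.83319014])}
top {'fx': 513.9364659535255, 'fy': 513.9364659535255, 'cx': 317.77607283097984, 'cy': 206.49454306449104, 'rvec': array([ 2.17228884, -2.14197499,  0.16592932]), 'tvec': array([  47.57816165,  527.0822219 , 1181.81652827])}
```

View pics/scene0.png

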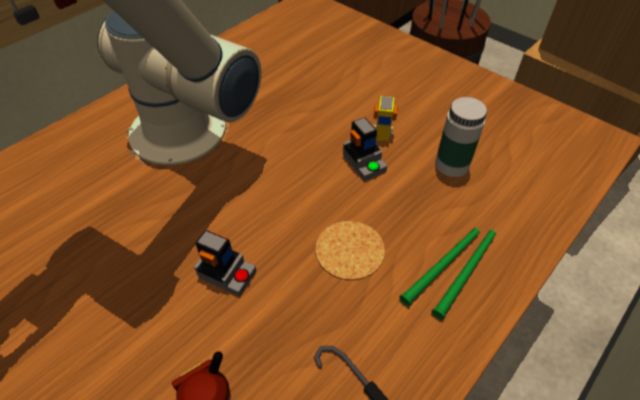

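View pics/top0.png

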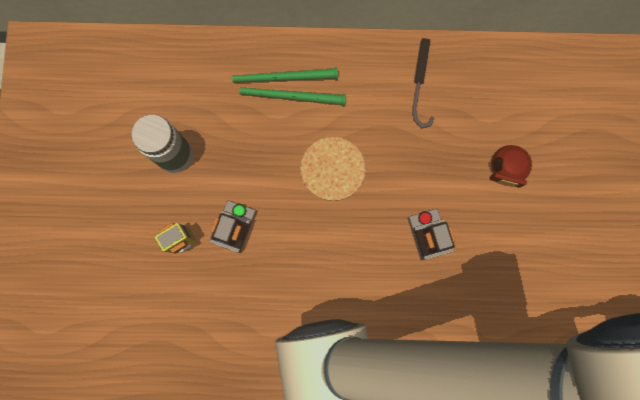

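The scene view shows the green-lamp charger at (370,160), with the yellow decoy just behind it at (385,115), the red-lamp charger at (225,265) and the mat at (350,250). In the top view the full pack is at (232,228) with its lamp at (239,210). The decoy is at (172,238), the bottle at (160,140), the mat at (333,168) and the red charger at (432,235).

```bash
cat > h.py <<'E'
import numpy as np, cv2
from rig import sense, imaging, r
def ray(p,uv):
    R=cv2.Rodrigues(np.array(p['rvec'],float))[0]; C=-R.T@p['tvec']
    d=R.T@np.array([(uv[0]-p['cx'])/p['fx'],(uv[1]-p['cy'])/p['fy'],1]); return C,d
def onz(p,uv,z):
    C,d=ray(p,uv); return C+d*(z-C[2])/d[2]
def tri(a,b):
    A=np.zeros((3,3));y=np.zeros(3)
    for C,d in(a,b):
        d=d/np.linalg.norm(d);P=np.eye(3)-np.outer(d,d);A+=P;y+=P@C
    return np.linalg.solve(A,y)
def blobs(im,lo,hi,mn=8):
    m=cv2.inRange(cv2.cvtColor(im,cv2.COLOR_BGR2HSV),lo,hi)
    n,_,st,c=cv2.connectedComponentsWithStats(m)
    return [(c[i].round(1),st[i,4],st[i,:4]) for i in range(1,n) if st[i,4]>=mn]
E
python3 - <<'E'
from h import *
P={n:imaging.camera_params(n) for n in("scene","top")}
I={n:cv2.imread(f"pics/{n}0.png") for n in P}
for n in P:
    for k,lo,hi in(("green",(50,200,150),(70,255,255)),("orange",(8,200,150),(16,255,255)),("cork",(10,60,170),(22,150,255))):
        for b in blobs(I[n],lo,hi,8 if k!="cork" else 500): print(n,k,b)
g=I["top"][190:260,140:270]
cv2.imwrite("pics/c1.png",cv2.resize(g,None,fx=6,fy=6,interpolation=cv2.INTER_CUBIC))
for uv in((333,168),):print("mat",onz(P["top"],uv,5))
print("pack~",onz(P["top"],(228,230),122),onz(P["top"],(239,210),48),"yellow",onz(P["top"],(172,236),110))
print("lamp tri",tri(ray(P["top"],(239,210)),ray(P["scene"],(374,166))))
print("bottle top",tri(ray(P["top"],(154,133)),ray(P["scene"],(469,110))))
E
```

```text
scene green (array([372.9, 165.1]), np.int32(53), array([369, 162,   9,   7], dtype=int32))
scene orange (array([395.8, 106.8]), np.int32(50), array([393,  95,   6,  20], dtype=int32))
scene orange (array([375.7, 105.7]), np.int32(39), array([373,  99,   6,  12], dtype=int32))
scene orange (array([354.3, 133.6]), np.int32(38), array([349, 130,  10,   9], dtype=int32))
scene orange (array([221.3, 234.2]), np.int32(28), array([215, 231,  14,   7], dtype=int32))
scene orange (array([206.3, 255. ]), np.int32(57), array([199, 252,  15,   8], dtype=int32))
scene orange (array([204.2, 360.7]), np.int32(11), array([200, 358,  10,   6], dtype=int32))
scene cork (array([601.6, 263.5]), np.int32(5031), array([539, 197, 101, 128], dtype=int32))
top cork (array([369.2,  32.8]), np.int32(572), array([314,  28, 117,  13], dtype=int32))
top cork (array([150.8,  97.6]), np.int32(1106), array([ 92,  84, 125,  28], dtype=int32))
top cork (array([335.2, 171.6]), np.int32(4359), array([280, 131, 128,  78], dtype=int32))
top cork (array([156. , 182.6]), np.int32(1052), array([ 79, 175, 153,  16], dtype=int32))
top cork (array([169.3, 200. ]), np.int32(572), array([112, 196, 118,   9], dtype=int32))
top cork (array([346.9, 287.7]), np.int32(562), array([309, 278,  68,  19], dtype=int32))
top cork (array([270.1, 328.1]), np.int32(1576), array([229, 302,  83,  55], dtype=int32))
top cork (array([624.5, 375.7]), np.int32(1172), array([606, 352,  34,  48], dtype=int32))
top cork (array([379.9, 390.5]), np.int32(716), array([331, 378, 109,  22], dtype=int32))
mat [626.71540174  18.3453693    5.        ]
pack~ [459.70037541 251.33122252 122.        ] [513.61739623 239.20939087  48.        ] yellow [445.79641261 375.3885526  110.        ]
lamp tri [517.67260716 243.49676941  24.35957843]
bottle top [657.64530434 404.92250378 187.80528181]
```

View pics/c1.png

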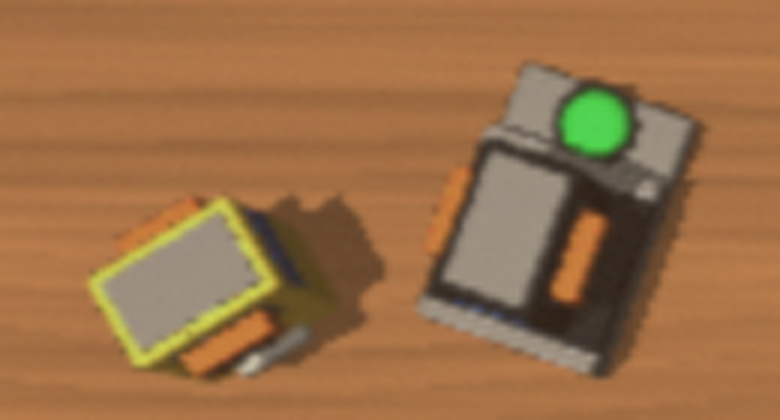

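The crop shows the full pack's grey top face centred near top-image (224.5,228), with its +x axis pointing to the lamp at (239,210). The decoy's top is centred near (171,237). I'll move over the pack in stages, turning as I go.

arm_command(
  deltas=[
    {"dp":[0.25,0.42,0],"angular":[0,0,0.05],"claw":-1},
    {"dp":[0.5,0.85,0],"angular":[0,0,0.1],"claw":-1},
    {"dp":[0.5,0.85,0],"angular":[0,0,0.1],"claw":-1},
    {"dp":[0.5,0.85,0],"angular":[0,0,0.1],"claw":-1},
    {"dp":[0.5,0.85,0],"angular":[0,0,0.1],"claw":-1},
  ],
)

```text
t: 0.72
tcp_pos: [303.6, -383.5, 292.2]
eef_rot: [-2.813, -1.395, -0.001]
wrist_force: [-0.5, -0.5, -0.8]
finger_gap: 91.1
grip_force: 0.0
```

arm_command(
  deltas=[
    {"dp":[0.4,0.85,0],"angular":[0,0,0.1],"claw":-1},
    {"dp":[0.4,0.85,0],"angular":[0,0,0.1],"claw":-1},
    {"dp":[0.4,0.85,0],"angular":[0,0,0.1],"claw":-1},
    {"dp":[0.4,0.85,0],"angular":[0,0,0.1],"claw":-1},
    {"dp":[0.4,0.85,0],"angular":[0,0,0.1],"claw":-1},
  ],
)

```text
t: 1.35
tcp_pos: [403.2, -172.5, 292.2]
eef_rot: [-2.246, -2.196, -0.0]
wrist_force: [-0.9, -0.2, -0.4]
finger_gap: 91.2
grip_force: 0.0
```

arm_command(
  deltas=[
    {"dp":[0.2,0.85,0],"angular":[0,0,0.1],"claw":-1},
    {"dp":[0.2,0.85,0],"angular":[0,0,0.1],"claw":-1},
    {"dp":[0.2,0.85,0],"angular":[0,0,0.1],"claw":-1},
    {"dp":[0.2,0.85,0],"angular":[0,0,0.1],"claw":-1},
    {"dp":[0.2,0.85,0],"angular":[0,0,0.1],"claw":-1},
  ],
)

```text
t: 1.98
tcp_pos: [453.1, 38.8, 292.1]
eef_rot: [1.46, 2.781, -0.0]
wrist_force: [0.1, 0.3, -0.8]
finger_gap: 91.3
grip_force: 0.0
```

arm_command(
  deltas=[
    {"dp":[0.0,0.85,0],"angular":[0,0,0.1],"claw":-1},
    {"dp":[0.0,0.85,0],"angular":[0,0,0.1],"claw":-1},
    {"dp":[0.0,0.85,0],"angular":[0,0,0.1],"claw":-1},
    {"dp":[0.0,0.85,0],"angular":[0,0,0.1],"claw":-1},
    {"dp":[0.0,0.85,0],"angular":[0,0,0.1],"claw":-1},
    {"dp":[0.0,0.85,0],"angular":[0,0,0.1],"claw":-1},
  ],
)

```text
t: 2.72
tcp_pos: [452.9, 249.1, 292.1]
eef_rot: [-0.537, -3.095, 0.001]
wrist_force: [-1.1, 0.5, -0.9]
finger_gap: 91.1
grip_force: 0.0
```

Run:
```python
from h import *
s=sense(); p=imaging.camera_params("wrist"); im=imaging.camera("wrist")
cv2.imwrite("pics/w1.png",im); print(s['t'],s['tcp_pos'],s['eef_rot'],s['joint_positions'],s['qvel'].max())
np.save("w1.npy",p,allow_pickle=True); print(p)
```

```text
2.725 [452.89414715 249.08919028 292.06125199] [-5.37080958e-01 -3.09513188e+00  9.63708948e-04] [ 3.87492105e-01  3.42629266e-01  1.60885734e+00 -4.41266926e-04
  1.19060785e+00 -8.39513220e-01] 0.004180898113737206
{'fx': 328.7300573891432, 'fy': 328.7300573891432, 'cx': 320.33644580273585, 'cy': 200.36294289483112, 'rvec': array([-2.39522264, -1.68787763, -0.21026513]), 'tvec': array([-387.41291087, -360.97023473,  304.96151057])}
```

View pics/w1.png

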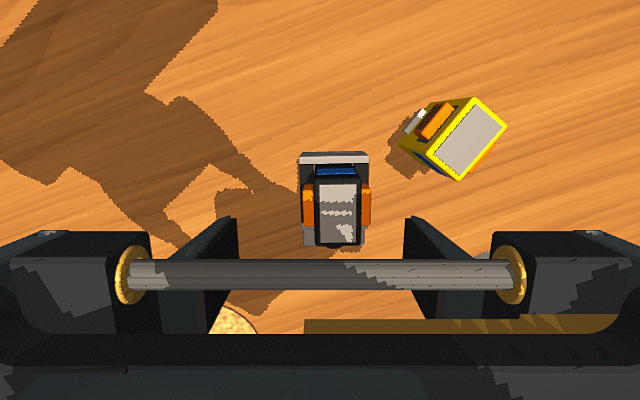

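The wrist view shows the full pack's top face between about (313,175) and (363,247), with orange buttons at (307,205) and (366,205). The charger's back wall is at (333,158) and the decoy at (465,135). I'll measure the grey top patch on the z=122 plane in both views.

Run:
```python
from h import *
def patch(name,p,im,box,zf,vmin,kern):
    x0,y0,x1,y1=box; g=cv2.cvtColor(im,cv2.COLOR_BGR2HSV)[y0:y1,x0:x1]
    m=((g[...,1]<60)&(g[...,2]>vmin)).astype(np.uint8)
    m=cv2.morphologyEx(m,cv2.MORPH_CLOSE,np.ones((kern,kern)))
    n,l,st,c=cv2.connectedComponentsWithStats(m,connectivity=4)
    for i in np.argsort(-st[1:,4])[:3]+1:
        ct=cv2.findContours((l==i).astype(np.uint8),cv2.RETR_EXTERNAL,cv2.CHAIN_APPROX_NONE)[0][0][:,0]
        w=np.array([onz(p,(u+x0,v+y0),zf)[:2] for u,v in ct],np.float32)
        print(name,st[i],c[i]+[x0,y0],cv2.minAreaRect(w))
pw=np.load("w1.npy",allow_pickle=True).item(); W=cv2.imread("pics/w1.png")
T=cv2.imread("pics/top0.png"); pt=imaging.camera_params("top")
patch("wrist",pw,W,(312,178,364,248),122,60,5)
patch("top",pt,T,(205,205,245,245),122,100,1)
for b in blobs(W,(5,200,100),(16,255,255),30): print(b)
pc=[(450,200)]
g=W[140:260,280:390]
cv2.imwrite("pics/c2.png",cv2.resize(g,None,fx=5,fy=5,interpolation=cv2.INTER_NEAREST))
# mat: ellipse fit
hsv=cv2.cvtColor(T,cv2.COLOR_BGR2HSV); print(hsv[168,333],hsv[168,400])
```

```text
wrist [   6    5   39   60 2164] [337.43068392 212.62939002] ((467.3675231933594, 259.63824462890625), (30.893692016601562, 51.097023010253906), 71.96834564208984)
wrist [ 0 49  4 21 60] [313.01666667 238.38333333] ((480.1123046875, 233.79762268066406), (2.5615439414978027, 17.994976043701172), 70.10869598388672)
wrist [48 48  4 19 58] [361.96551724 235.15517241] ((492.1401062011719, 272.8865051269531), (2.554748773574829, 16.138235092163086), 70.35529327392578)
top [  9  10  21  26 331] [223.88821752 227.62537764] ((464.8337707519531, 260.51202392578125), (31.08881378173828, 50.668331146240234), 70.9960708618164)
top [16  0 14 10 84] [228.         209.46428571] ((506.50830078125, 254.2859649658203), (22.263216018676758, 24.057598114013672), 73.6922378540039)
top [ 6 34 15  6 41] [216.73170732 242.29268293] ((432.0384521484375, 272.61895751953125), (32.32283401489258, 7.8532490730285645), 76.81078338623047)
(array([430.2, 120.5]), np.int32(134), array([414, 102,  33,  38], dtype=int32))
(array([480.4, 161.1]), np.int32(36), array([468, 145,  28,  29], dtype=int32))
(array([365.6, 205.7]), np.int32(341), array([361, 183,  10,  43], dtype=int32))
(array([307.9, 187.7]), np.int32(62), array([302, 184,  11,   9], dtype=int32))
(array([308. , 211.8]), np.int32(281), array([302, 196,  12,  30], dtype=int32))
[ 17 130 202] [ 14 151 171]
```

View pics/c2.png

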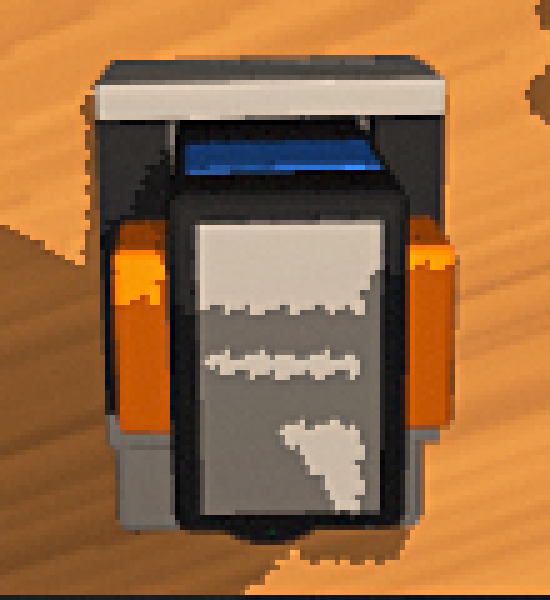

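arm_command(
  deltas=[
    {"dp":[0.054,0.044,-0.04],"angular":[0,0,0.003],"claw":-1},
    {"dp":[0.054,0.044,-0.2],"angular":[0,0,0.003],"claw":-1},
    {"dp":[0.054,0.044,-0.36],"angular":[0,0,0.003],"claw":-1},
    {"dp":[0.054,0.044,-0.48],"angular":[0,0,0.003],"claw":-1},
    {"dp":[0.054,0.044,-0.56],"angular":[0,0,0.003],"claw":-1},
    {"dp":[0.054,0.044,-0.56],"angular":[0,0,0.003],"claw":-1},
    {"dp":[0.054,0.044,-0.56],"angular":[0,0,0.003],"claw":-1},
  ],
  force=25,
)

```text
t: 3.65
tcp_pos: [466.6, 261.7, 152.6]
eef_rot: [0.504, 3.1, 0.001]
wrist_force: [0.8, -0.8, -0.1]
finger_gap: 91.5
grip_force: 0.0
```

Run:
```python
from h import *
s=sense(); print(s['tcp_pos'],s['wrist_force'],s['finger_gap']); w=imaging.camera("wrist")
cv2.imwrite("pics/w2.png",w)
```

```text
[466.61170802 261.7090977  152.62937931] [ 0.75204168 -0.78581668 -0.07448112] 91.47411883936834
```

View pics/w2.png

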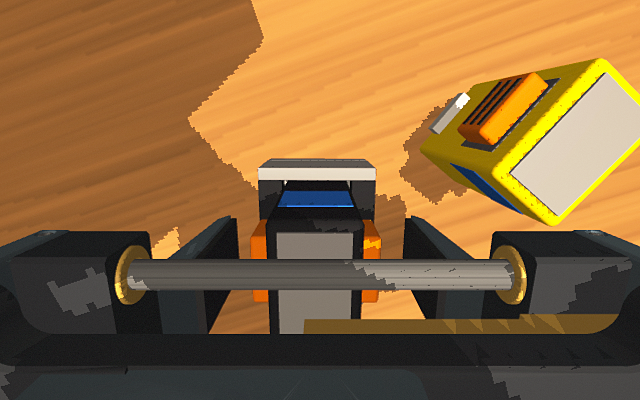

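The wrist view shows both fingers clear of the buttons (251–381). The pack sits about 3 px, roughly 1.7 mm, toward -y of the finger centre. I'll correct that and squeeze.

arm_command(
  deltas=[
    {"dp":[0,-0.007,0],"claw":-1},
    {"dp":[0,-0.007,0],"claw":0.1},
    {"dp":[0,-0.007,0],"claw":0.35},
    {"dp":[0,-0.007,0],"claw":1},
    {"dp":[0,-0.007,0],"claw":1},
    {"dp":[0,-0.007,0],"claw":1},
    {"dp":[0,-0.007,0],"claw":1},
    {"dp":[0,-0.007,0],"claw":1},
  ],
  force=25,
)

```text
$.deltas[0]: bad value
```

arm_command(
  deltas=[
    {"dp":[0,-0.007,0],"angular":[0,0,0],"claw":-1},
    {"dp":[0,-0.007,0],"angular":[0,0,0],"claw":0.1},
    {"dp":[0,-0.007,0],"angular":[0,0,0],"claw":0.35},
    {"dp":[0,-0.007,0],"angular":[0,0,0],"claw":1},
    {"dp":[0,-0.007,0],"angular":[0,0,0],"claw":1},
    {"dp":[0,-0.007,0],"angular":[0,0,0],"claw":1},
    {"dp":[0,-0.007,0],"angular":[0,0,0],"claw":1},
    {"dp":[0,-0.007,0],"angular":[0,0,0],"claw":1},
  ],
  force=25,
)

```text
t: 4.7
tcp_pos: [465.9, 259.8, 152.5]
eef_rot: [0.503, 3.101, -0.0]
wrist_force: [-0.7, -2.1, 8.2]
finger_gap: 42.1
grip_force: 25.0
```

The gap is about 42–44 mm, so both buttons are fully in. I'll lift slowly.

arm_command(
  deltas=[
    {"dp":[0,0,0.02],"angular":[0,0,0],"claw":1},
    {"dp":[0,0,0.05],"angular":[0,0,0],"claw":1},
    {"dp":[0,0,0.08],"angular":[0,0,0],"claw":1},
    {"dp":[0,0,0.11],"angular":[0,0,0],"claw":1},
    {"dp":[0,0,0.14],"angular":[0,0,0],"claw":1},
    {"dp":[0,0,0.17],"angular":[0,0,0],"claw":1},
    {"dp":[0,0,0.2],"angular":[0,0,0],"claw":1},
    {"dp":[0,0,0.2],"angular":[0,0,0],"claw":1},
  ],
)

```text
t: 5.7
tcp_pos: [466.2, 260.1, 202.8]
eef_rot: [0.503, 3.1, 0.001]
wrist_force: [0.3, -0.2, -3.1]
finger_gap: 42.3
grip_force: 25.0
```

Run:
```python
from h import *
s=sense(); print(s['tcp_pos'],s['wrist_force'],s['finger_gap'])
a=imaging.camera("scene")[90:210,310:430]; b=imaging.camera("top")[130:260,140:390]
a=cv2.resize(a,(390,390),interpolation=cv2.INTER_CUBIC); b=cv2.resize(b,(400,208)); b=cv2.copyMakeBorder(b,0,182,0,0,cv2.BORDER_CONSTANT)
cv2.imwrite("pics/l1.png",np.hstack([a,b]))
# mat from first top picture
T=cv2.imread("pics/top0.png"); p=imaging.camera_params("top")
h=cv2.cvtColor(T,cv2.COLOR_BGR2HSV)
m=((cv2.blur(h[...,2],(3,3))>185)&(h[...,0]>14)).astype(np.uint8); m[:120]=0;m[215:]=0;m[:,:290]=0;m[:,375:]=0
m=cv2.morphologyEx(cv2.morphologyEx(m,cv2.MORPH_OPEN,np.ones((3,3))),cv2.MORPH_CLOSE,np.ones((7,7)))
c=max(cv2.findContours(m,cv2.RETR_EXTERNAL,cv2.CHAIN_APPROX_NONE)[0],key=cv2.contourArea)
w=np.array([onz(p,q[0],5)[:2] for q in c],np.float32); print("mat",cv2.minEnclosingCircle(w),cv2.fitEllipse(w))
```

```text
[466.15469515 260.0595468  202.83176648] [ 0.31780328 -0.15560343 -3.06027209] 42.27158626340701
mat ((626.7305297851562, 20.014785766601562), 79.74785614013672) ((627.34130859375, 19.70395851135254), (151.7471923828125, 154.37081909179688), 22.78390884399414)
```

View pics/l1.png

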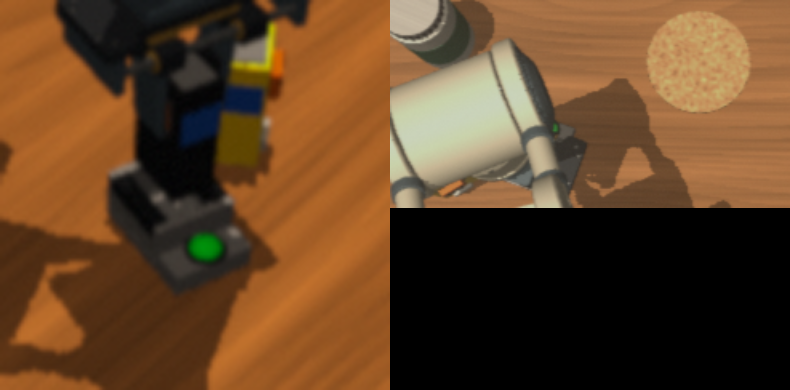

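The lift worked: the pack is out (about 3 N on the wrist) and the green-lamp charger is still flat on the counter. The mat centre is at (627,20). I'll carry the pack there.

arm_command(
  deltas=[
    {"dp":[0,0,0.06],"angular":[0,0,0],"claw":1},
    {"dp":[0,0,0.14],"angular":[0,0,0],"claw":1},
    {"dp":[0,0,0.22],"angular":[0,0,0],"claw":1},
    {"dp":[0.03,-0.05,0.26],"angular":[0,0,0],"claw":1},
    {"dp":[0.09,-0.13,0.26],"angular":[0,0,0],"claw":1},
    {"dp":[0.17,-0.25,0.26],"angular":[0,0,0],"claw":1},
    {"dp":[0.26,-0.39,0.26],"angular":[0,0,0],"claw":1},
    {"dp":[0.35,-0.53,0.26],"angular":[0,0,0],"claw":1},
    {"dp":[0.44,-0.66,0.26],"angular":[0,0,0],"claw":1},
    {"dp":[0.52,-0.78,0.26],"angular":[0,0,0],"claw":1},
  ],
)

```text
t: 7.05
tcp_pos: [596.6, 62.8, 267.3]
eef_rot: [-0.504, -3.101, 0.0]
wrist_force: [1.5, 1.1, -3.7]
finger_gap: 41.8
grip_force: 25.0
```

arm_command(
  deltas=[
    {"dp":[0.07,-0.1,0],"angular":[0,0,0],"claw":1},
    {"dp":[0.11,-0.16,0],"angular":[0,0,0],"claw":1},
    {"dp":[0.123,-0.18,0],"angular":[0,0,0],"claw":1},
    {"dp":[0.123,-0.18,-0.06],"angular":[0,0,0],"claw":1},
    {"dp":[0.123,-0.18,-0.16],"angular":[0,0,0],"claw":1},
    {"dp":[0.123,-0.18,-0.26],"angular":[0,0,0],"claw":1},
    {"dp":[0.123,-0.18,-0.35],"angular":[0,0,0],"claw":1},
    {"dp":[0.123,-0.18,-0.41],"angular":[0,0,0],"claw":1},
    {"dp":[0.123,-0.18,-0.44],"angular":[0,0,0],"claw":1},
    {"dp":[0.123,-0.18,-0.44],"angular":[0,0,0],"claw":1},
  ],
)

```text
t: 8.3
tcp_pos: [626.5, 20.2, 157.0]
eef_rot: [-0.503, -3.101, 0.0]
wrist_force: [-0.8, -0.4, -3.0]
finger_gap: 42.4
grip_force: 25.0
```

Run:
```python
from h import *
s=sense(); print(s['t'],s['tcp_pos'],s['wrist_force'],s['finger_gap'])
a=imaging.camera("scene")[90:310,190:480]
cv2.imwrite("pics/m1.png",cv2.resize(a,(725,550),interpolation=cv2.INTER_CUBIC))
```

```text
8.3 [626.51661826  20.19994857 157.04159339] [-0.76809491 -0.42605699 -2.98800292] 42.40375353067573
```

View pics/m1.png

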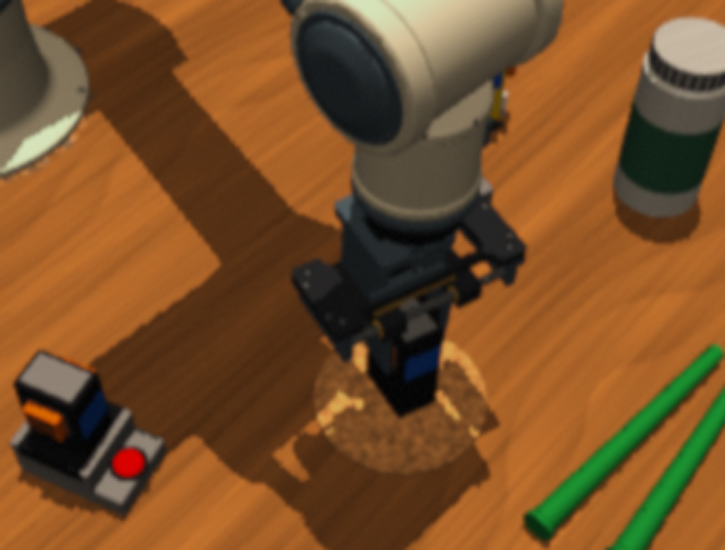

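The pack hangs upright over the middle of the mat, and the red-lamp charger is untouched. I'll lower gently to contact.

arm_command(
  deltas=[
    {"dp":[0,0,-0.015],"angular":[0,0,0],"claw":1},
    {"dp":[0,0,-0.028],"angular":[0,0,0],"claw":1},
    {"dp":[0,0,-0.036],"angular":[0,0,0],"claw":1},
    {"dp":[0,0,-0.042],"angular":[0,0,0],"claw":1},
    {"dp":[0,0,-0.042],"angular":[0,0,0],"claw":1},
  ],
)

```text
t: 8.98
tcp_pos: [626.6, 19.9, 146.6]
eef_rot: [-0.503, -3.101, 0.0]
wrist_force: [0.2, 0.2, -2.7]
finger_gap: 42.0
grip_force: 25.0
```

arm_command(
  deltas=[
    {"dp":[0,0,-0.002],"angular":[0,0,0],"claw":1},
    {"dp":[0,0,-0.004],"angular":[0,0,0],"claw":1},
    {"dp":[0,0,-0.004],"angular":[0,0,0],"claw":1},
  ],
)

```text
t: 9.35
tcp_pos: [626.6, 19.9, 145.7]
eef_rot: [-0.503, -3.101, 0.0]
wrist_force: [0.1, 0.7, -3.6]
finger_gap: 42.3
grip_force: 25.0
```

arm_command(
  deltas=[
    {"dp":[0,0,-0.003],"angular":[0,0,0],"claw":1},
    {"dp":[0,0,-0.005],"angular":[0,0,0],"claw":1},
    {"dp":[0,0,-0.005],"angular":[0,0,0],"claw":1},
  ],
)

```text
t: 9.72
tcp_pos: [626.7, 19.9, 145.4]
eef_rot: [0.503, 3.1, -0.0]
wrist_force: [-4.9, -1.3, 12.4]
finger_gap: 42.7
grip_force: 25.0
```

The pack is in contact with the mat. I'll ease the load, open, and withdraw straight up.

arm_command(
  deltas=[
    {"dp":[0,0,0.003],"angular":[0,0,0],"claw":1},
    {"dp":[0,0,0.003],"angular":[0,0,0],"claw":0.0},
    {"dp":[0,0,0.003],"angular":[0,0,0],"claw":-0.2},
    {"dp":[0,0,0.003],"angular":[0,0,0],"claw":-0.6},
    {"dp":[0,0,0.003],"angular":[0,0,0],"claw":-1},
    {"dp":[0,0,0.003],"angular":[0,0,0],"claw":-1},
    {"dp":[0,0,0.003],"angular":[0,0,0],"claw":-1},
  ],
)

```text
t: 10.6
tcp_pos: [626.7, 20.0, 145.2]
eef_rot: [0.503, 3.101, -0.0]
wrist_force: [0.0, -0.0, -0.8]
finger_gap: 90.5
grip_force: 0.0
```

arm_command(
  deltas=[
    {"dp":[0,0,0.05],"angular":[0,0,0],"claw":-1},
    {"dp":[0,0,0.15],"angular":[0,0,0],"claw":-1},
    {"dp":[0,0,0.3],"angular":[0,0,0],"claw":-1},
    {"dp":[0,0,0.5],"angular":[0,0,0],"claw":-1},
    {"dp":[-0.1,-0.2,0.6],"angular":[0,0,0],"claw":-1},
    {"dp":[-0.3,-0.4,0.65],"angular":[0,0,0],"claw":-1},
    {"dp":[-0.5,-0.6,0.65],"angular":[0,0,0],"claw":-1},
    {"dp":[-0.6,-0.7,0.65],"angular":[0,0,0],"claw":-1},
    {"dp":[-0.6,-0.7,0.65],"angular":[0,0,0],"claw":-1},
    {"dp":[-0.6,-0.7,0.65],"angular":[0,0,0],"claw":-1},
  ],
)

```text
t: 11.85
tcp_pos: [477.0, -155.0, 308.5]
eef_rot: [0.504, 3.1, -0.0]
wrist_force: [0.7, -0.3, -0.7]
finger_gap: 90.8
grip_force: 0.0
```

Run:
```python
from h import *
s=sense(); print(s['t'],s['tcp_pos'],s['wrist_force'])
a=imaging.camera("scene")[90:310,190:480]; b=imaging.camera("top")
cv2.imwrite("pics/top9.png",b)
cv2.imwrite("pics/f1.png",np.hstack([cv2.resize(a,(400,303)),cv2.resize(b[110:270,190:400],(398,303))]))
```

```text
11.85 [ 477.01018385 -155.03542376  308.45913209] [ 0.68769446 -0.28038205 -0.69838024]
```

View pics/f1.png

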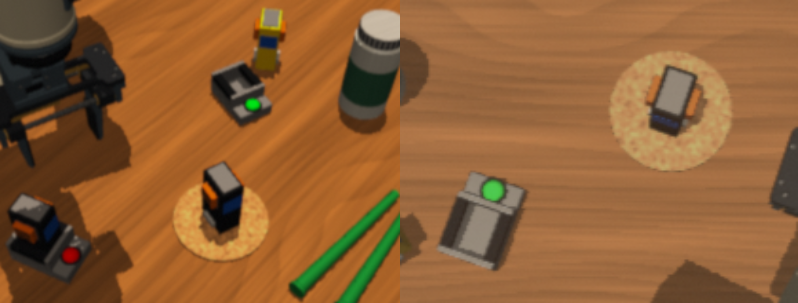

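The pack stands upright and free in the middle of the mat. The green-lamp charger is upright in its place, the red-lamp pack is undisturbed, and the arm is clear of everything.

```bash
python3 -c "
from rig import r
print(r.sign_off())"
```

```text
the job is handed in; nothing more can be done
None
```

The full pack is out of the green-lamp charger and standing upright in the middle of the cork mat, released; its charger and the red-lamp pack were left in place, and I handed the job in at about 12 s of the 43 s allowed (no verdict was returned).

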